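# Refit the jar carrier on the banding stand

### The arm

A 7-joint arm with a two-finger parallel gripper is mounted at the origin on the work surface. World frame = base frame: x ahead of the robot, y to its left, z up, the work surface at z = 0. Lengths are in m, angles in rad, forces in N, time in s.
With the tool pointing down it reaches from about 0.425 to 0.875 m from the base axis. Payload 4.7 kg.
Tool frame: the origin (TCP) lies at the very end of the fingers, on their centre line; the grasp point (between the pads) lies 19 mm behind it; z points along the fingers, y is the line along which they close (so a half turn about z gives the same grasp; the last joint's range is limited). The gripper opens to 87 mm and grips with 3 to 60 N. Pads are 19 mm wide; open, the fingers measure 117 mm over their backs; the gripper's body (75 mm by 190 mm) begins 51 mm behind the grasp point.
Start: joints at [1.141, 0.321, -0.07, 1.45, 0.023, 1.371, -0.057], TCP at [0.279, -0.587, 0.223] pointing down, gripper open.
Joint ranges: [-2.86, 2.86], [-0.3, 2.09], [-1.38, 1.24], [0.06, 2.45], [-1.56, 4.7], [0.09, 2.05], [-2.69, 2.69]. Speed limits (rad/s): [2.57, 2.57, 3.14, 3.14, 3.14, 3.14, 3.14].

### API

Orientations are given as a rotation vector (axis times angle).
In Python, from bench import ctrl, get_image, job gives the robot as it stands.
- The arm moves only by the shell command python3 -m crank 'ROWS' [FORCE]. ROWS is JSON, a list that holds one entry, the list of rows, each a list of 5 numbers: the shift along the tool's x, y, z in mm, then the turn about the tool's z in rad, then the closure, from -1 (fully open) to 1 (shut), so that 0 is half open. A call has 1 to 10 rows; each row shifts and turns the commanded pose from where the row before left it, along the tool's axes as they then stand; what a row does not reach is not made up. A row lasts 1/12 s, in which the tool goes at most 41.7 mm and 7.16 degrees, less where a joint would pass 70% of its speed; a pose out of reach is approached as far as the arm can. A call with a gripper value outside its range is refused whole. The fingers move at their own pace and stop on an object; FORCE is the grip in N (left out, the last holds). Time passes only in rows, so rows that do not move let the fingers close. It gives the time, the measured TCP pose, the force, the opening and the grip force at its end, in the units of the state.
- ctrl.get_state(): the state, without advancing time (a new reading comes with each control period).
- get_image(name): name is "scene" or "side" or "wrist"; returns a dict with "pixels" (400x640x3 uint8, red, green, blue), "fx", "fy", "cx", "cy" (pixels), "T" (4x4, takes a point from camera to world coordinates); the wrist camera has in their place "T_tool_cam" (4x4, takes a point from camera to tool coordinates, whose origin is the TCP and whose axes are the flange's). Camera axes: x right, y down, z forward; pixel columns grow to the right and rows downward; lengths in m; the calibration is good to about 2 mm. A picture is of the moment at which its call begins: read the wrist's pose just before it. There is no depth.
- job.close_job(): hands the job in; it is judged then, once.
The state is a dict: "time": time; "joint_positions": joint angles; "qd": joint speeds; "joint_torque": joint torques, N m; "position": TCP position; "tool_rot": TCP orientation; "ft_force": force on the tool from outside, world axes, zero at the start; "torque": the same for the moment, N m; "grip_width": opening from 0.0 (shut) to 1.0 (fully open); "grip_force": force on a finger pad.
Only numpy, scipy, OpenCV 4.12 (cv2) and the standard library are available. Lean on these libraries where they do the work, as an engineer would, in place of code of your own. Each camera call takes 0.05 s, during which the arm holds its last target. There are 200 camera calls.

### The job

Put the jar carrier (the T-shaped plate with the wooden post) back on the jar-banding stand, keeping it upright: settle its three ball feet fully home in the conical seat, the V groove and the flat strip, pressing gently. Then swing the keeper right over the end of the carrier's crossbar and let go, leaving the jars, the paint can and the brush where they stand.

Things in the scene. Friction and masses are not known exactly. Their poses are not given: they have to be found in the camera images.
- carrier: jar carrier, about 0.65 kg: steel T-shaped plate 10 mm thick, wooden post on top, three 16 mm steel ball feet below, on which it starts standing on the bench. Origin: on the post's axis, level with the bottom of the feet; z up, x along the T's stem, y along its crossbar. Plate z 14 to 24 mm. Crossbar x -47 to -13, y -60 to 60 mm; stem 34 mm wide, to x 62 mm
- post_top (a point): centre of the top of the carrier's wooden post (carrier z 66 mm). The post is 36 x 36 mm, faces square to the carrier's x and y, and stands 42 mm above the plate; a jar slips over it
- foot_cone (a point): centre of the ball foot under the crossbar's +y end (carrier x -30, y 43, z 8 mm); it belongs in the conical seat. The balls are dry steel (friction about 0.38): they slide under a push, but hang on the side of a seat if only set down on it
- foot_groove (a point): centre of the ball foot under the crossbar's -y end (carrier x -30, y -43, z 8 mm); it belongs in the V groove
- foot_flat (a point): centre of the ball foot under the end of the stem (carrier x 45, y 0, z 8 mm); it belongs on the flat strip
- bed: bed of the jar-banding stand, grey, 170 (x) by 260 (y) mm, fixed. Origin: centre at bench level, z up. On it a locked cross slide carries the seats: set along bed y for the jar size, up to 22 mm either way of the middle, not measured. Home, the carrier lies parallel to the bed at x 0, y = slide setting, z 49.3 mm (ball centres 57.3). A brush column 164 mm high stands at x 68, y -112 mm
- seat_bar_mid (a point): top centre of the steel seat bar with the slide in the middle (bed x -30, y 0, z 54 mm). Bar 30 mm wide, from y -93 to 72 mm. Cut into it, from this point: a 90-degree conical seat 16 mm wide, 8 mm deep at y +43 mm, and a V groove of the same width and depth along y from its -y end to -13 mm. A ball sits 4.7 mm lower in its seat than on the bar's top. The slide adds up to 22 mm either way in y
- flat_strip_mid (a point): top centre of the flat steel strip with the slide in the middle (bed x 45, y 0, z 49.3 mm): 32 mm in x, 104 mm in y; the slide plate around strip and bar lies at bed z 40 mm. The slide's setting shifts it in y with the bar
- keeper_knob (a point): middle of the keeper's upright black knob, 14 mm in diameter, 30 mm high (15 mm above and below this point), on the keeper arm 46 mm from its pivot
- keeper_pivot (a point): point on the keeper's upright pivot axis (bed x -30, y 108 mm), level with the underside of its arm (bed z 75.3 mm). The arm is a flat steel strap 18 mm wide, 8 mm thick, reaching 86 mm from the pivot, on a pillar 24 mm in diameter. Over a carrier that is home it passes 2 mm above the crossbar; it strikes a crossbar that stands high
- keeper (a joint): angle of the keeper about its pivot: 0 open, arm along the bed's -x; it turns anticlockwise seen from above to its stop at 1.57 rad, arm along the bed's -y over the crossbar's +y end. Stays where it is left; about 1.5 N at the knob moves it. Starts at 0 to 0.35
- jar_a: painted glass jar standing mouth down, coral, 76 mm in diameter, 132 mm high; origin under its centre; bystander
- jar_b: painted glass jar standing mouth down, coral, 76 mm in diameter, 132 mm high; origin under its centre; bystander
- jar_c: small painted glass jar standing mouth down, grey-green, 68 mm in diameter, 100 mm high; origin under its centre; bystander
- paint_can: open paint can, 104 mm in diameter, 118 mm high; origin under its centre; bystander
- brush: paint brush lying on the bench between the stand and the carrier, about 20 cm long, low; bystander

How it is judged:
On the way:
1. the carrier's three feet are home in cone, groove and flat, the keeper not yet over it (z of foot_cone in the frame of bed between 0.0555 and 0.0588 m and z of foot_groove in the frame of bed between 0.0555 and 0.0588 m and z of foot_flat in the frame of bed between 0.0555 and 0.0588 m and x of carrier in the frame of bed between -0.004 and 0.004 m and y of carrier in the frame of bed between -0.026 and 0.026 m and angle between the x axis of carrier and the x axis of bed, either way round below 0.06 rad and value of joint keeper below 1 rad), for 0.2 s.
At the end, for the whole second after the job is handed in: All three ball centres 55.5 to 58.8 mm above the bench in the bed's frame (seated: 57.3), carrier within 4 mm in x, 26 mm in y and 0.06 rad of the bed, at rest, and the keeper turned to more than 1.45 rad (z of foot_cone in the frame of bed between 0.0555 and 0.0588 m and z of foot_groove in the frame of bed between 0.0555 and 0.0588 m and z of foot_flat in the frame of bed between 0.0555 and 0.0588 m and x of carrier in the frame of bed between -0.004 and 0.004 m and y of carrier in the frame of bed between -0.026 and 0.026 m and angle between the x axis of carrier and the x axis of bed, either way round below 0.06 rad and value of joint keeper above 1.45 rad and linear speed of carrier below 0.02 m/s); the robot touches nothing.
It fails at once if the carrier is pressed or knocked against the stand with more than 30 N (contact force between carrier and bed above 30 N).
It fails at once if the carrier is tipped more than 0.4 rad (angle between carrier's own z axis and vertical above 0.4 rad).
It fails at once if a jar, the paint can or the brush is moved more than 30 mm, or a jar or the can is tipped (distance of any of jar_a, jar_b, jar_c, paint_can, brush from where it was at the start of the episode above 0.03 m or angle between any of jar_a, jar_b, jar_c, paint_can's own z axis and vertical above 0.3 rad).
It also fails if it takes over 58 s, if anything falls off the work surface, if the arm or the gripper's body presses on something with over 40 N, if the wrist force passes 120 N, or if a joint passes its speed limit or range.

## Working session

There is one attempt and no reset: what is moved stays moved. The work goes in short steps, Python scripts to look and compute and a shell command to move; the robot and the scene stay as the last step left them, time stands still between calls to the robot, and variables do not carry over. Pictures are saved under pics/ and viewed, at most 10 in all, crops included, and the job is handed in when it is done.

```bash
ls && mkdir -p pics
cat > h.py <<'E'
import numpy as np, cv2
from scipy.spatial.transform import Rotation as R
from bench import ctrl, get_image, job
def snap(n,f):
    s=ctrl.get_state(); im=get_image(n); cv2.imwrite('pics/'+f,im['pixels'][:,:,::-1])
    T=np.eye(4)
    if n=='wrist':
        T[:3,:3]=R.from_rotvec(s['tool_rot']).as_matrix(); T[:3,3]=s['position']; T=T@im['T_tool_cam']
    else: T=np.array(im['T'])
    np.savez('pics/'+f+'.npz',T=T,k=[im['fx'],im['fy'],im['cx'],im['cy']])
    return im
def ray(f,u,v,z):
    d=np.load('pics/'+f+'.npz'); T=d['T'];fx,fy,cx,cy=d['k']
    r=T[:3,:3]@[(u-cx)/fx,(v-cy)/fy,1]; o=T[:3,3]
    return o+r*(z-o[2])/r[2]
def proj(f,p):
    d=np.load('pics/'+f+'.npz'); T=d['T'];fx,fy,cx,cy=d['k']
    q=T[:3,:3].T@(np.array(p)-T[:3,3]); return q[:2]/q[2]*[fx,fy]+[cx,cy]
def tri(obs):
    A=0;b=0
    for f,u,v in obs:
        d=np.load('pics/'+f+'.npz'); T=d['T'];fx,fy,cx,cy=d['k']
        r=T[:3,:3]@[(u-cx)/fx,(v-cy)/fy,1]; r/=np.linalg.norm(r); P=np.eye(3)-np.outer(r,r)
        A=A+P;b=b+P@T[:3,3]
    return np.linalg.solve(A,b)
E
python3 - <<'E'
from h import *
a=snap('scene','s1.png');b=snap('side','d1.png')
print(a['T'],b['T'],a['fx'])
s=ctrl.get_state();print(s)
print(R.from_rotvec(s['tool_rot']).as_matrix().round(3))
E
```

```text
pics
[[ 3.30300007e-01  7.22858594e-01 -6.06940985e-01  1.54743624e+00]
 [ 9.43875186e-01 -2.53802074e-01  2.11386236e-01 -3.35562087e-01]
 [-1.24052332e-03 -6.42697410e-01 -7.66119116e-01  1.29467958e+00]
 [ 0.00000000e+00  0.00000000e+00  0.00000000e+00  1.00000000e+00]] [[ 0.99952758 -0.01247672  0.02808819  0.56762415]
 [-0.0287506  -0.70259628  0.71100765 -0.90575861]
 [ 0.01086361 -0.71147931 -0.70262307  0.98804682]
 [ 0.          0.          0.          1.        ]] 474.3474792891089
{'time': 0.1, 'joint_positions': array([ 1.14104454,  0.32175343, -0.07005838,  1.45154329,  0.02256293,
        1.37077317, -0.05690781]), 'qd': array([-5.74688445e-04, -1.18130452e-03, -5.30109722e-05, -2.18991316e-03,
        6.65449612e-04, -7.68071169e-04,  6.18194373e-04]), 'joint_torque': array([ 3.20358959e-04, -4.92573595e+01, -4.05710209e-01, -3.13396561e+01,
       -6.41827332e-02,  3.95120785e-02,  8.43223279e-05]), 'position': array([ 0.27887056, -0.58660402,  0.22157257]), 'tool_rot': array([-3.06295581e+00, -6.91112772e-01,  6.81032364e-04]), 'ft_force': array([-0.28697198, -0.78523125,  0.07691225]), 'torque': array([0.03533315, 0.01526152, 0.01560183]), 'grip_force': 0.0, 'grip_width': 0.9995467302599477}
[[ 0.903  0.429 -0.001]
 [ 0.429 -0.903  0.001]
 [-0.    -0.002 -1.   ]]
```

View pics/s1.png

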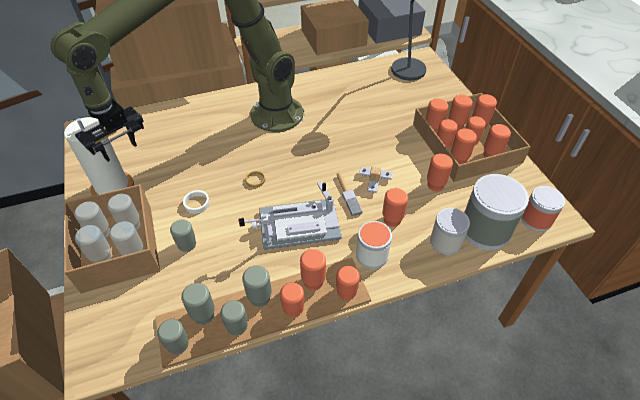

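View pics/d1.png

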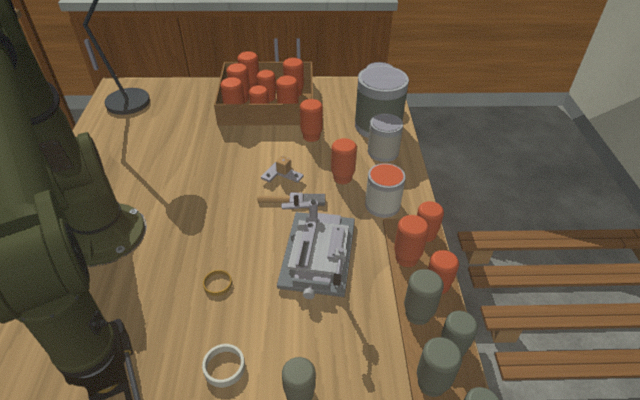

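The scene view shows the stand near (298,225), the carrier near (375,178) and the brush between them at (348,195). The side view has the stand at (318,253) and the carrier at (283,170). I'll enlarge these areas.

Run:
```python
import cv2,numpy as np
a=cv2.imread('pics/s1.png')[155:255,230:400]; b=cv2.imread('pics/d1.png')[150:300,250:365]
A=cv2.resize(a,None,fx=4.7,fy=4.7,interpolation=cv2.INTER_CUBIC)
cv2.imwrite('pics/s1c.png',A)
cv2.imwrite('pics/d1c.png',cv2.resize(b,None,fx=4,fy=4,interpolation=cv2.INTER_CUBIC))
```

```text
(no output)
```

View pics/s1c.png

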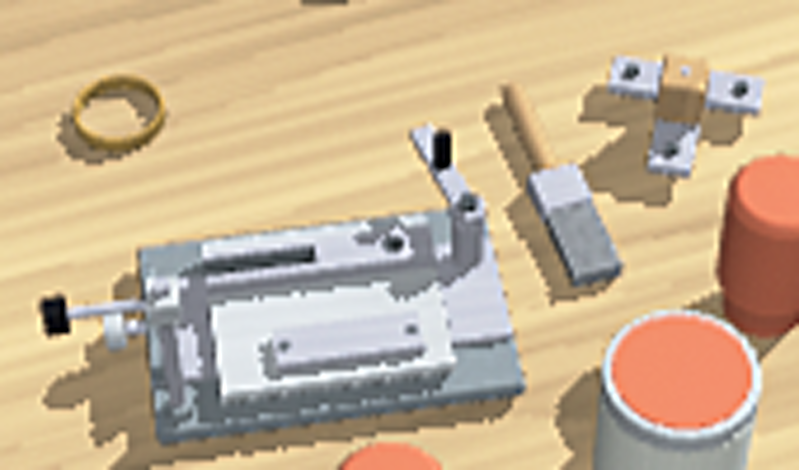

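View pics/d1c.png

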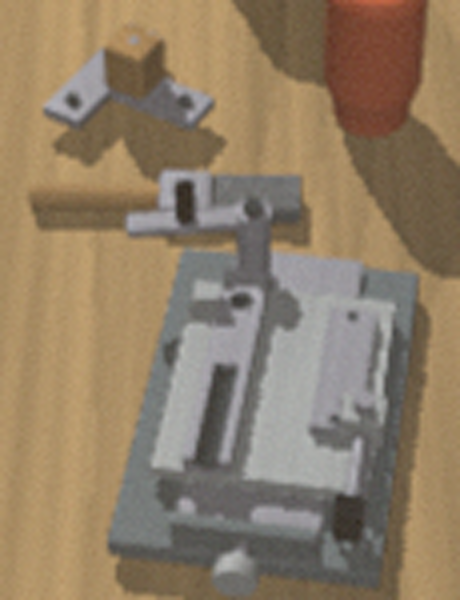

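Crop readings, scene: post top (686,71), plate holes (631,71), (740,89), (671,151), cone seat (393,243), pivot top (468,203), knob (442,150), bed corners (140,248) and (525,388). Side: post top (134,40), cone seat (241,300), pivot (255,208), knob (185,203).

Run:
```python
from h import *
S=lambda x,y:('s1.png',230+(x+.5)/4.7-.5,155+(y+.5)/4.7-.5)
D=lambda x,y:('d1.png',250+(x+.5)/4-.5,150+(y+.5)/4-.5)
def bo(n,s,d,z):
    print(n,'s',ray(*S(*s),z).round(4),'d',ray(*D(*d),z).round(4),'tri',tri([S(*s),D(*d)]).round(4))
bo('post',(686,71),(134,40),.066)
for n,s,d in [('groovefoot',(631,71),None),('conefoot',(740,89),(184,101)),('flatfoot',(671,151),None)]:
    print(n,ray(*S(*s),.024).round(4), ray(*D(*d),.024).round(4) if d else '')
print('left hole side',ray(*D(74,101),.024).round(4))
bo('coneseat',(393,243),(241,300),.054)
bo('pivot',(468,203),(255,208),.0833)
bo('knob',(442,150),(185,203),.0983)
print('groove ends',ray(*S(210,260),.054),ray(*S(313,253),.054), ray(*D(222,368),.054),ray(*D(208,462),.054))
print('strip holes',ray(*S(285,346),.0493),ray(*S(412,330),.0493),'d',ray(*D(352,317),.0493))
print('bed corners s',[ray(*S(*q),.01).round(3) for q in [(140,248),(525,388),(162,440)]],'d',[ray(*D(*q),.01).round(3) for q in [(110,550),(182,252),(418,272),(378,583)]])
print('brush',[ray(*S(*q),.01).round(3) for q in [(510,90),(600,275)]])
```

```text
post s [0.4954 0.2321 0.066 ] d [0.4945 0.2307 0.066 ] tri [0.4943 0.2326 0.0646]
groovefoot [0.445  0.2105 0.024 ] 
conefoot [0.4914 0.2836 0.024 ] [0.5316 0.2079 0.024 ]
flatfoot [0.5334 0.207  0.024 ] 
left hole side [0.4473 0.2092 0.024 ]
coneseat s [ 0.5729 -0.0298  0.054 ] d [ 0.5726 -0.0303  0.054 ] tri [ 0.5726 -0.0298  0.0535]
pivot s [0.5786 0.0253 0.0833] d [0.583  0.0277 0.0833] tri [0.5827 0.0236 0.0878]
knob s [0.5372 0.0201 0.0983] d [0.536  0.0179 0.0983] tri [0.5357 0.0205 0.0961]
groove ends [ 0.54446513 -0.15852192  0.054     ] [ 0.56272171 -0.08699591  0.054     ] [ 0.55965786 -0.09026732  0.054     ] [ 0.55064338 -0.16695923  0.054     ]
strip holes [ 0.63240874 -0.12924534  0.0493    ] [ 0.64848234 -0.04124293  0.0493    ] d [ 0.64649173 -0.04280627  0.0493    ]
bed corners s [array([ 0.481, -0.198,  0.01 ]), array([0.695, 0.027, 0.01 ]), array([ 0.653, -0.227,  0.01 ])] d [array([ 0.489, -0.2  ,  0.01 ]), array([0.531, 0.059, 0.01 ]), array([0.699, 0.036, 0.01 ]), array([ 0.654, -0.228,  0.01 ])]
brush [array([0.42 , 0.118, 0.01 ]), array([0.618, 0.115, 0.01 ])]
```

Estimates agree between the two cameras. The carrier is at about (0.494, 0.231) with yaw -32°, and the bed's yaw is about -9.7°. The carrier's home is about (0.595, -0.078), and the keeper stands at about 0.31 rad. I'll move above the stand for a close look.

```bash
python3 -m crank '[[[20,-12,-25,0,-1],[28,-20.5,-15,0,-1],[28,-20.5,-15,0,-1],[28,-20.5,-10,0,-1],[28,-20.5,-10,0,-1],[28,-20.5,-10,0,-1],[28,-20.5,-10,0,-1],[28,-20.5,-10,0,-1],[28,-20.5,-10,0,-1],[28,-20.5,-5,0,-1]]]' 20 && python3 -m crank '[[[28,-20.5,0,0,-1],[28,-20.5,0,0,-1],[28,-20.5,0,0,-1],[28,-20.5,0,0,-1],[28,-20.5,0,0,-1],[28,-20.5,0,0,-1],[0,0,0,-0.12,-1],[0,0,0,-0.12,-1],[0,0,0,-0.12,-1],[0,0,0,-0.12,-1]]]' && python3 -m crank '[[[0,0,0,-0.12,-1],[0,0,0,-0.12,-1],[0,0,0,-0.12,-1],[0,0,0,-0.12,-1],[0,0,0,0,-1],[0,0,0,0,-1]]]'
python3 - <<'E'
from h import *
a=snap('wrist','w1.png');print(np.array(a['T_tool_cam']).round(4),a['fx'])
for n,p in dict(cone=(.5727,-.03,.054),home=(.595,-.0775,.0493),pivot=(.582,.0255,.0833),knob=(.5358,.02,.113),carrier=(.494,.231,.066)).items(): print(n,proj('w1.png',p).round(0))
S=lambda x,y:('s1.png',230+(x+.5)/4.7-.5,155+(y+.5)/4.7-.5)
print('jar',ray(*S(790,185),.132),'can',ray(*S(682,372),.118))
E
```

```text
time: 0.93
position: [0.441, -0.2913, 0.3436]
tool_rot: [3.063, 0.691, 0.001]
ft_force: [0.6, 0.2, -0.3]
grip_width: 0.997
grip_force: 0.0
time: 1.77
position: [0.5391, -0.1092, 0.342]
tool_rot: [-2.807, -1.409, 0.001]
ft_force: [-0.3, 0.3, -0.4]
grip_width: 0.998
grip_force: 0.0
time: 2.27
position: [0.5391, -0.1096, 0.3422]
tool_rot: [-2.402, -2.024, 0.001]
ft_force: [0.6, -0.3, 0.4]
grip_width: 1.0
grip_force: 0.0
[[ 7.000e-04 -9.586e-01 -2.847e-01  7.900e-02]
 [ 1.000e+00  7.000e-04  3.000e-04  2.000e-04]
 [-1.000e-04 -2.847e-01  9.586e-01 -1.620e-01]
 [ 0.000e+00  0.000e+00  0.000e+00  1.000e+00]] 307.493919179852
cone [332. 106.]
home [352. 137.]
pivot [333.  59.]
knob [297.  67.]
carrier [ 228. -119.]
jar [0.67581982 0.22593588 0.132     ] can [0.78886444 0.09750282 0.118     ]
```

View pics/w1.png

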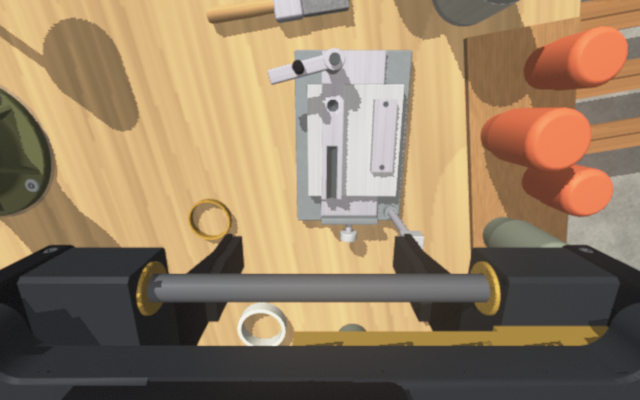

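The wrist view shows the cone seat at (333,104), pivot (334,60), knob (298,67), groove x≈332 from 147 to 198, and strip holes near (385,104) and (382,167). All are within 2 px of my predictions. Next I'll refine by centroid and compute the pick move.

```bash
python3 - <<'E'
from h import *
g=cv2.imread('pics/w1.png',0).astype(float)
def cen(u0,u1,v0,v1,z,t):
    s=g[v0:v1,u0:u1]; w=np.clip(t-s,0,None); V,U=np.mgrid[v0:v1,u0:u1]
    u,v=(w*U).sum()/w.sum(),(w*V).sum()/w.sum(); p=ray('w1.png',u,v,z); print(round(u,1),round(v,1),p.round(4)); return p
c=cen(327,340,98,111,.054,80)
gr=cen(326,339,142,202,.054,80)
a=cen(380,390,99,109,.0493,120);b=cen(377,387,162,172,.0493,120)
pv=ray('w1.png',334,60,.0833);kn=ray('w1.png',298,67,.113);print('pivot',pv,'knob',kn)
for q in (c-gr,a-b,pv-c): print(np.degrees(np.arctan2(q[1],q[0])),np.linalg.norm(q))
s=ctrl.get_state();M=R.from_rotvec(s['tool_rot']).as_matrix()
print(M.round(3)); d=np.array([.494,.231,.20])-s['position'];print('pick move',(M.T@d*1000).round(1))
E
python3 -c "
import cv2;a=cv2.imread('pics/w1.png')[45:225,290:420];cv2.imwrite('pics/w1c.png',cv2.resize(a,None,fx=3.3,fy=3.3,interpolation=cv2.INTER_CUBIC))"
```

```text
331.2 102.7 [ 0.5722 -0.0255  0.054 ]
329.5 155.6 [ 0.5583 -0.098   0.054 ]
385.3 103.7 [ 0.6475 -0.0397  0.0493]
381.5 166.9 [ 0.6322 -0.1284  0.0493]
pivot [0.58246545 0.02396775 0.0833    ] knob [0.53751277 0.01972065 0.113     ]
79.0931078215243 0.07385656528670995
80.18821866327802 0.09003686162964586
78.31067113379906 0.05836599212636699
[[ 0.17   0.986 -0.   ]
 [ 0.986 -0.17   0.   ]
 [-0.    -0.    -1.   ]]
pick move [ 328.  -102.2  142.3]
```

View pics/w1c.png

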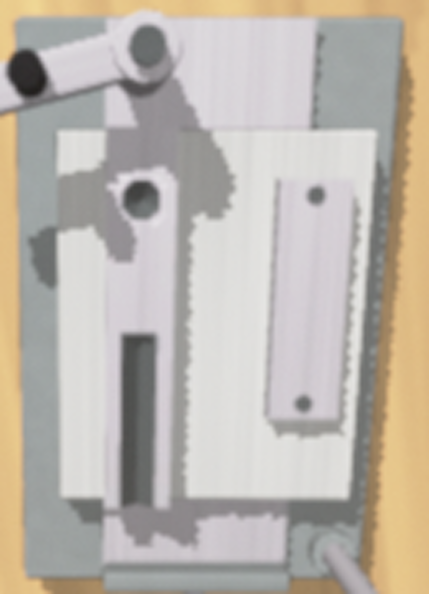

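The crop shows the cone rim centre at (141,199), the groove between (139,335) and (140,507), strip holes at (316,195) and (303,403), and the pivot at (148,47). All of these put home at about (0.595, -0.0765) with yaw -9.8°. Now I'll go to the carrier, stopping short for a near look.

```bash
python3 -m crank '[[[20,-6,0,0,-1],[32,-10,5,0,-1],[32,-10,10,0,-1],[32,-10,10,0,-1],[32,-10,10,0,-1],[32,-10,15,0,-1],[32,-10,15,0.096,-1],[22,-16,15,0.096,-1],[10,-8,15,0.096,-1],[0,0,5,0.096,-1]]]' && python3 -m crank '[[[0,0,0,0,-1],[0,0,0,0,-1]]]'
python3 - <<'E'
from h import *
snap('wrist','w2.png')
o=np.array([.494,.231,0]);t=np.radians(-31.7);c,s=np.cos(t),np.sin(t);r=np.array([[c,-s,0],[s,c,0],[0,0,1]])
for p in [(0,0,.066),(-.03,.043,.024),(-.03,-.043,.024),(.045,0,.024)]: print(proj('w2.png',o+r@p).round(1))
a=cv2.imread('pics/w2.png')
print([ray('w1.png',*q,.054).round(4) for q in [(332.4,105),(331.8,146)]])
E
```

```text
time: 3.15
position: [0.4929, 0.1523, 0.2406]
tool_rot: [-2.741, -1.532, 0.004]
ft_force: [-1.2, -1.3, 0.1]
grip_width: 0.994
grip_force: 0.0
time: 3.32
position: [0.4957, 0.1477, 0.2425]
tool_rot: [2.741, 1.535, -0.001]
ft_force: [-1.0, 0.2, 0.1]
grip_width: 1.002
grip_force: 0.0
[275.8 118.4]
[253.3  78.7]
[257.2 153.4]
[318.1 117.6]
[array([ 0.5734, -0.0288,  0.054 ]), array([ 0.5637, -0.0848,  0.054 ])]
```

View pics/w2.png

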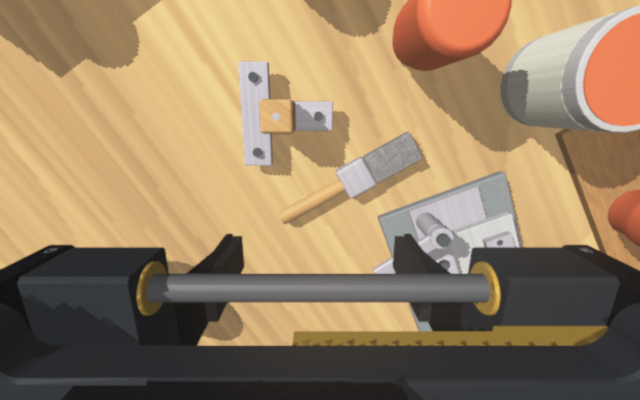

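The wrist view shows the post at (276,117) and holes at (254,77), (257,153), (318,117), within 1–2 px of predicted. Next is the move onto the post.

Run:
```python
from h import *
ps=ray('w2.png',276,117,.066);print(ps)
s=ctrl.get_state();M=R.from_rotvec(s['tool_rot']).as_matrix();print(M.round(3))
t=np.array([(ps[0]+.4945)/2,(ps[1]+.2315)/2,.031]);print(t,(M.T@(t-s['position'])*1000).round(1))
```

```text
[0.49495281 0.23206856 0.066     ]
[[ 0.523  0.852  0.   ]
 [ 0.852 -0.523 -0.   ]
 [ 0.     0.001 -1.   ]]
[0.4947264  0.23178428 0.031     ] [ 71.1 -45.4 211.9]
```

```bash
python3 -m crank '[[[15,-9,15,0,-1],[22,-14,25,0,-1],[22,-14,25,0,-1],[12,-8.4,25,0,-1],[0,0,25,0,-1],[0,0,20,0,-1],[0,0,20,0,-1],[0,0,20,0,-1],[0,0,20,0,-1],[0,0,16,0,-1]]]' && python3 -m crank '[[[0,0,0,0,-1],[0,0,0,0,-1],[0,0,0,0,-1]]]'
```

```text
time: 4.2
position: [0.4951, 0.2311, 0.0306]
tool_rot: [2.742, 1.532, -0.0]
ft_force: [-0.8, -0.1, -0.4]
grip_width: 0.999
grip_force: 0.0
time: 4.45
position: [0.4955, 0.2323, 0.0328]
tool_rot: [2.742, 1.532, 0.003]
ft_force: [0.1, -0.0, 0.8]
grip_width: 1.005
grip_force: 0.0
```

```bash
python3 -m crank '[[[0,0,0,0,1],[0,0,0,0,1],[0,0,0,0,1],[0,0,0,0,1],[0,0,0,0,1],[0,0,0,0,1],[0,0,0,0,1],[0,0,0,0,1],[0,0,0,0,1],[0,0,0,0,1]]]' 35 && python3 -m crank '[[[0,0,-10,0,1],[0,0,-20,0,1],[0,0,-20,0,1],[0,0,-20,0,1],[0,0,-20,0,1],[0,0,-20,0,1],[0,0,-20,0,1],[0,0,-15,0,1],[0,0,0,0,1],[0,0,0,0,1]]]'
python3 - <<'E'
from h import *
s=ctrl.get_state();M=R.from_rotvec(s['tool_rot']).as_matrix();print(M.round(3),s['position'],s['ft_force'])
d=np.array([.5953,-.0763,.18])-s['position'];print((M.T@d*1000).round(1))
print('angle',np.degrees(np.arctan2(M[1,1],M[0,1])))
E
```

```text
time: 5.28
position: [0.4942, 0.2322, 0.0315]
tool_rot: [2.742, 1.533, -0.0]
ft_force: [0.4, -0.8, -0.2]
grip_width: 0.41
grip_force: 35.0
time: 6.12
position: [0.494, 0.2322, 0.1765]
tool_rot: [2.741, 1.533, 0.0]
ft_force: [0.2, 0.3, -5.7]
grip_width: 0.413
grip_force: 35.0
[[ 0.523  0.852  0.   ]
 [ 0.852 -0.523 -0.   ]
 [-0.     0.001 -1.   ]] [0.49399035 0.23218811 0.17652411] [ 0.18935043  0.27776012 -5.73705214]
[-209.8  247.8   -3.3]
angle -31.563792205250852
```

The post is held: width 36 mm, load 5.7 N. Carrying it over to above home.

```bash
python3 -m crank '[[[-12,14,0,0,1],[-22,26,0,0,1],[-28,33,0,0,1],[-28,33,0,0,1],[-28,33,0,0,1],[-28,33,0,0,1],[-28,33,0,0,1],[-22,26,0,0,1],[-13.8,16.8,0,0,1],[0,0,0,-0.06,1]]]' && python3 -m crank '[[[0,0,0,-0.08,1],[0,0,0,-0.08,1],[0,0,0,-0.08,1],[0,0,0,-0.08,1],[0,0,0,0,1],[0,0,0,0,1],[0,0,0,0,1]]]'
python3 - <<'E'
from h import *
s=ctrl.get_state();M=R.from_rotvec(s['tool_rot']).as_matrix();print(M.round(3),s['position'],s['ft_force'])
d=np.array([.5953,-.0763,.0808+.03])-s['position'];print((M.T@d*1000).round(1))
print('angle',np.degrees(np.arctan2(M[1,1],M[0,1])))
E
```

```text
time: 6.95
position: [0.5924, -0.0775, 0.1733]
tool_rot: [2.702, 1.601, -0.008]
ft_force: [1.5, -1.6, -5.8]
grip_width: 0.411
grip_force: 35.0
time: 7.53
position: [0.5923, -0.0685, 0.1753]
tool_rot: [-2.404, -2.02, 0.002]
ft_force: [0.5, 0.2, -6.8]
grip_width: 0.412
grip_force: 35.0
[[ 0.172  0.985 -0.002]
 [ 0.985 -0.172  0.   ]
 [ 0.    -0.002 -1.   ]] [ 0.59226289 -0.06853972  0.17528561] [ 0.54998443  0.18620615 -6.81952421]
[-7.1  4.5 64.5]
angle -9.907094654169844
```

```bash
python3 -m crank '[[[-3.5,2.2,5,0,1],[-3.5,2.2,12,0,1],[0,0,12,0,1],[0,0,12,0,1],[0,0,12,0,1],[0,0,12,0,1],[0,0,6,0,1],[0,0,3,0,1],[0,0,0,0,1],[0,0,0,0,1]]]'
python3 - <<'E'
from h import *
snap('wrist','w3.png');snap('side','d3.png');snap('scene','s3.png')
s=ctrl.get_state();p=s['position'];M=R.from_rotvec(s['tool_rot']).as_matrix();print(p,np.degrees(np.arctan2(M[1,1],M[0,1])))
d=np.array([.5953,-.0763,.0808])-p;print((M.T@d*1000).round(1))
w=cv2.imread('pics/w3.png')
a=cv2.imread('pics/s3.png')[180:255,240:345];b=cv2.imread('pics/d3.png')[195:305,270:365]
A=cv2.resize(a,None,fx=4,fy=4,interpolation=cv2.INTER_CUBIC);B=cv2.resize(b,None,fx=4,fy=4,interpolation=cv2.INTER_CUBIC)
W=w[150:400,100:540][:, :]
W=cv2.resize(w[:, :],(420,262))
o=np.zeros((600,800,3),np.uint8);o[:300,:420]=A;o[:440,420:]=B;o[300:562,:420]=W
cv2.imwrite('pics/c3.png',o)
E
```

```text
time: 8.37
position: [0.5965, -0.0761, 0.1029]
tool_rot: [2.403, 2.024, 0.001]
ft_force: [0.2, -0.4, -5.6]
grip_width: 0.41
grip_force: 35.0
[ 0.5967706  -0.07620365  0.10341968] -9.797109238188456
[-0.3 -1.5 22.6]
```

View pics/c3.png

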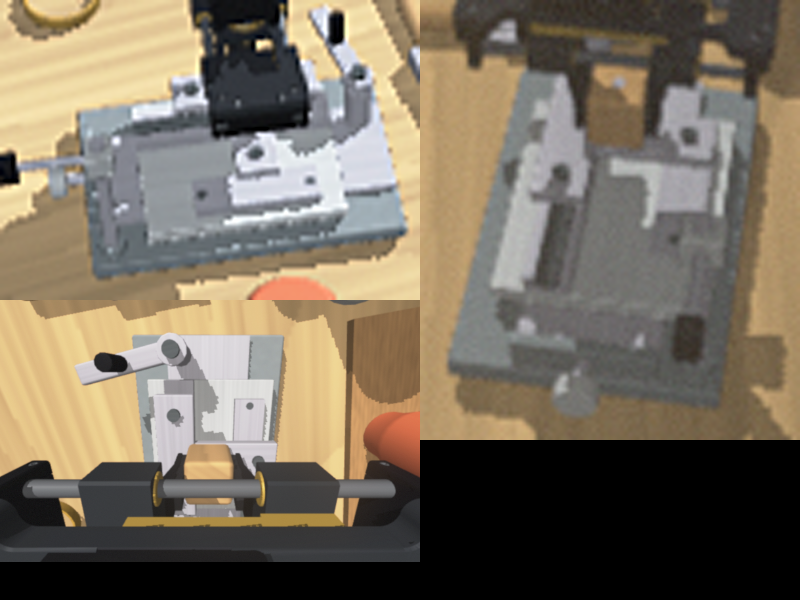

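The composite shows the carrier hovering level over the stand. Readings in it: plate holes in the wrist part at (174,415) and (258,461), in the side part at (562,172) and (690,135), and in the scene part at (257,154) and (188,87). I'll check the carrier's pose against the TCP.

Run:
```python
from h import *
z=.1034-.0315+.024
W=lambda x,y:('w3.png',x*640/420,(y-300)*400/262)
D=lambda x,y:('d3.png',270+(x-420+.5)/4-.5,195+(y+.5)/4-.5)
S=lambda x,y:('s3.png',240+(x+.5)/4-.5,180+(y+.5)/4-.5)
o=np.array([.5967,-.0762]);t=np.radians(-9.8);ux=np.array([np.cos(t),np.sin(t)]);uy=np.array([-ux[1],ux[0]])
for n,x,y,l in [('cone',-.03,.043,[W(174,415)]),('flat',.045,0,[W(258,461),D(690,135),S(257,154)]),('groove',-.03,-.043,[D(562,172),S(188,87)])]:
    e=o+x*ux+y*uy
    for q in l:
        d=ray(*q,z)[:2]-e; print(n,q[0],'err along bed x,y mm',(d@ux*1e3).round(1),(d@uy*1e3).round(1))
```

```text
cone w3.png err along bed x,y mm 0.4 0.8
flat w3.png err along bed x,y mm 0.0 1.0
flat d3.png err along bed x,y mm 0.4 0.0
flat s3.png err along bed x,y mm 1.4 0.0
groove d3.png err along bed x,y mm 0.3 -0.2
groove s3.png err along bed x,y mm -2.5 -3.3
```

```bash
python3 -m crank '[[[0,-0.8,3,0,1],[-0.3,-0.7,4,0,1],[0,0,4,0,1],[0,0,3,0,1],[0,0,2,0,1],[0,0,1,0,1],[0,0,0,0,1],[0,0,0,0,1],[0,0,0,0,1]]]' && python3 -m crank '[[[0,0,0.5,0,1],[0,0,0.5,0,1],[0,0,0.5,0,1],[0,0,0.5,0,1],[0,0,0,0,1]]]'
```

```text
time: 9.27
position: [0.5948, -0.0762, 0.0857]
tool_rot: [2.403, 2.023, 0.0]
ft_force: [0.7, -0.7, -5.6]
grip_width: 0.41
grip_force: 35.0
time: 9.68
position: [0.5945, -0.0763, 0.0834]
tool_rot: [-2.403, -2.024, 0.0]
ft_force: [0.1, -0.9, -6.6]
grip_width: 0.411
grip_force: 35.0
```

```bash
python3 -m crank '[[[0,0,0.5,0,1],[0,0,0.5,0,1],[0,0,0,0,1]]]' | grep -v rot; python3 -m crank '[[[0,0,0.5,0,1],[0,0,0.5,0,1],[0,0,0,0,1]]]' | grep -v rot
```

```text
time: 9.93
position: [0.5945, -0.0762, 0.0824]
ft_force: [-0.1, 0.7, -5.4]
grip_width: 0.407
grip_force: 35.0
time: 10.18
position: [0.5949, -0.0765, 0.0818]
ft_force: [0.4, -0.1, -4.4]
grip_width: 0.41
grip_force: 35.0
```

```bash
python3 -m crank '[[[0,0,0.5,0,1],[0,0,0,0,1],[0,0,0,0,1]]]' | grep -v rot; python3 -m crank '[[[0,0,0.5,0,1],[0,0,0,0,1],[0,0,0,0,1]]]' | grep -v rot;python3 -m crank '[[[0,0,0.5,0,1],[0,0,0,0,1],[0,0,0,0,1]]]' | grep -v rot
```

```text
time: 10.43
position: [0.5949, -0.0766, 0.0815]
ft_force: [-0.2, -1.2, -1.7]
grip_width: 0.414
grip_force: 35.0
time: 10.68
position: [0.595, -0.0767, 0.0812]
ft_force: [-1.2, -3.1, 2.6]
grip_width: 0.41
grip_force: 35.0
time: 10.93
position: [0.5951, -0.0768, 0.0811]
ft_force: [-0.4, -2.7, 4.8]
grip_width: 0.41
grip_force: 35.0
```

```bash
python3 -m crank '[[[-0.6,0,0,0,1],[0,0,0,0,1],[0,0,0,0,1]]]' | grep -v rot; python3 -m crank '[[[-0.4,0,0.5,0,1],[0,0,0,0,1],[0,0,0,0,1]]]' | grep -v rot
```

```text
time: 11.18
position: [0.5951, -0.0769, 0.081]
ft_force: [-0.8, -2.4, 6.5]
grip_width: 0.411
grip_force: 35.0
time: 11.43
position: [0.5952, -0.0769, 0.0809]
ft_force: [-1.4, -1.4, 7.0]
grip_width: 0.414
grip_force: 35.0
```

```bash
python3 -m crank '[[[-0.5,0.3,0.5,0,1],[0,0,0,0,1],[0,0,0,0,1],[0,0,0,0,1]]]' | grep -v rot; python3 -m crank '[[[0,0,0.4,0,1],[0,0,0,0,1],[0,0,0,0,1],[0,0,0,0,1]]]' | grep -v rot
```

```text
time: 11.77
position: [0.5952, -0.0769, 0.0809]
ft_force: [-2.8, -0.0, 10.8]
grip_width: 0.414
grip_force: 35.0
time: 12.1
position: [0.5952, -0.0769, 0.0808]
ft_force: [-3.4, -0.3, 13.1]
grip_width: 0.412
grip_force: 35.0
```

```bash
python3 -m crank '[[[0,-0.5,-0.6,0,1],[0,0,0,0,1],[0,0,0,0,1]]]' | grep -v rot; python3 -m crank '[[[0,0,0,0,0.1],[0,0,0,0,-0.2],[0,0,0,0,-0.5],[0,0,0,0,-0.8],[0,0,0,0,-0.8],[0,0,0,0,-0.8],[0,0,0,0,-0.8]]]' | grep -v rot
```

```text
time: 12.35
position: [0.5952, -0.0769, 0.0809]
ft_force: [-1.3, -0.9, 8.4]
grip_width: 0.409
grip_force: 35.0
time: 12.93
position: [0.5941, -0.0776, 0.0791]
ft_force: [0.3, 0.6, -0.6]
grip_width: 0.817
grip_force: 0.0
```

```bash
python3 -m crank '[[[0,0,-10,0,-0.8],[0,0,-20,0,-0.8],[0,0,-25,0,-0.8],[-10,0,-25,0,-0.8],[-20,0,-25,0,-0.8],[-20,0,-15,0,-0.8],[-10,0,0,0,-0.8],[0,0,0,0,-0.8],[0,0,0,0,-0.8]]]' | grep -v rot
python3 - <<'E'
from h import *
snap('wrist','w4.png');snap('scene','s4.png');snap('side','d4.png')
o=np.array([.5953,-.0767,.0493]);t=np.radians(-9.8);c,s=np.cos(t),np.sin(t);r=np.array([[c,-s,0],[s,c,0],[0,0,1]])
for p in [(0,0,.066),(-.03,.043,.024),(-.03,-.043,.024),(.045,0,.024)]:
    q=o+r@p; print(proj('w4.png',q).round(1),((proj('s4.png',q)-[240,180])*4).round(0),((proj('d4.png',q)-[270,195])*4).round(0)+[420,0])
a=cv2.imread('pics/s4.png')[180:255,240:345];b=cv2.imread('pics/d4.png')[195:305,270:365];w=cv2.imread('pics/w4.png')
o=np.zeros((600,800,3),np.uint8);f=lambda x,k:cv2.resize(x,None,fx=k,fy=k,interpolation=cv2.INTER_CUBIC)
o[:300,:420]=f(a,4);o[:440,420:]=f(b,4);o[300:600,:420]=f(w[50:250,180:460],1.5)
cv2.imwrite('pics/c4.png',o)
E
```

```text
time: 13.68
position: [0.5834, -0.1368, 0.1985]
ft_force: [0.2, 0.2, -0.3]
grip_width: 0.898
grip_force: 0.0
[319.8 133.6] [246.  92.] [616. 105.]
[285.2  79.7] [293.  91.] [580.  97.]
[288.  176.5] [191. 104.] [558. 195.]
[368.9 130.2] [255. 167.] [685. 158.]
```

View pics/c4.png

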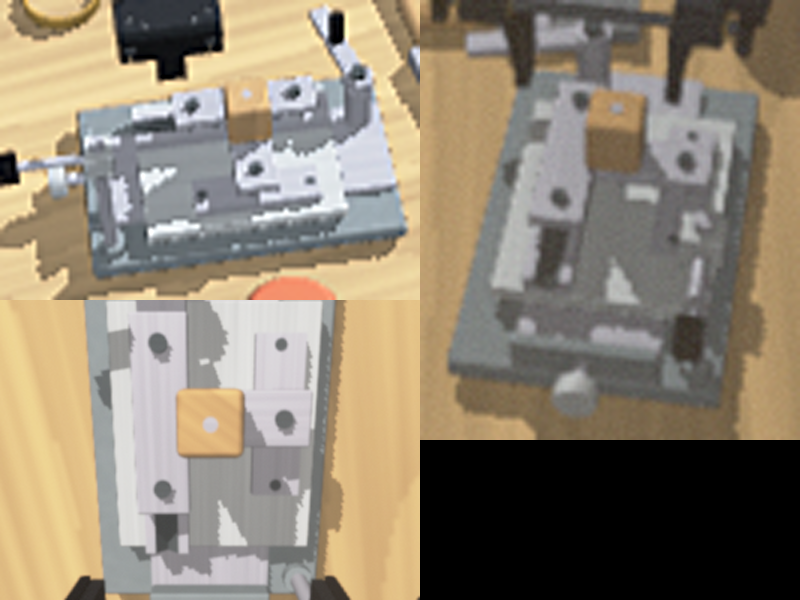

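The composite shows all three plate holes and the post within about 1 px of the predicted home pose: wrist post (320,133), holes (285,79), (288,177), (370,130). The carrier is seated. Next is the keeper: go above the knob and turn so the jaws straddle it.

```bash
python3 -m crank '[[[12,-6,0,0,-0.2],[25,-12.5,5,0,0.08],[25,-12.5,7,0,0.08],[25,-12.5,7,0,0.08],[25,-12.5,7,0,0.08],[22,-11,7,0,0.08],[12.5,-6,5,0,0.08],[0,0,0,0.118,0.08],[0,0,0,0.118,0.08],[0,0,0,0.118,0.08]]]' >/dev/null; python3 -m crank '[[[0,0,0,0.118,0.08],[0,0,0,0.118,0.08],[0,0,0,0.118,0.08],[0,0,0,0.118,0.08],[0,0,0,0.118,0.08],[0,0,0,0.118,0.08],[0,0,0,0.118,0.08],[0,0,0,0.118,0.08],[0,0,0,0,0.08],[0,0,0,0,0.08]]]'
python3 - <<'E'
from h import *
s=ctrl.get_state();M=R.from_rotvec(s['tool_rot']).as_matrix();print(M.round(3),s['position'])
d=np.array([.5367,.020,.0885])-s['position'];print((M.T@d*1000).round(1))
print('angle',np.degrees(np.arctan2(M[1,1],M[0,1])))
E
```

```text
time: 15.5
position: [0.5362, 0.0216, 0.1609]
tool_rot: [-3.137, -0.168, 0.001]
ft_force: [-0.5, 0.1, 0.0]
grip_width: 0.461
grip_force: 0.0
[[ 0.994  0.107 -0.001]
 [ 0.107 -0.994  0.   ]
 [-0.001 -0.    -1.   ]] [0.53624105 0.02155758 0.16088785]
[ 0.3  1.6 72.4]
angle -83.86103004261939
```

```bash
python3 -m crank '[[[0,1,10,0,0.08],[0,0.5,14,0,0.08],[0,0,14,0,0.08],[0,0,12,0,0.08],[0,0,10,0,0.08],[0,0,8,0,0.08],[0,0,4,0,0.08],[0,0,0,0,0.08]]]' |grep -v rot; python3 -m crank '[[[0,0,0,0,0.52],[0,0,0,0,0.52],[0,0,0,0,0.52],[0,0,0,0,0.52],[0,0,0,0,0.52]]]' 5 | grep -v rot
python3 - <<'E'
from h import *
snap('wrist','w5.png');snap('side','d5.png')
w=cv2.imread('pics/w5.png');b=cv2.imread('pics/d5.png')[180:280,270:370]
o=np.zeros((400,800,3),np.uint8);o[:,:400]=cv2.resize(w[130:330,220:420],(400,400));o[:,400:]=cv2.resize(b,(400,400));cv2.imwrite('pics/c5.png',o)
E
```

```text
time: 16.17
position: [0.5364, 0.0186, 0.0882]
ft_force: [-1.1, 0.0, 0.2]
grip_width: 0.463
grip_force: 0.0
time: 16.58
position: [0.5374, 0.0185, 0.0897]
ft_force: [0.1, 0.4, -0.1]
grip_width: 0.254
grip_force: 0.0
```

View pics/c5.png

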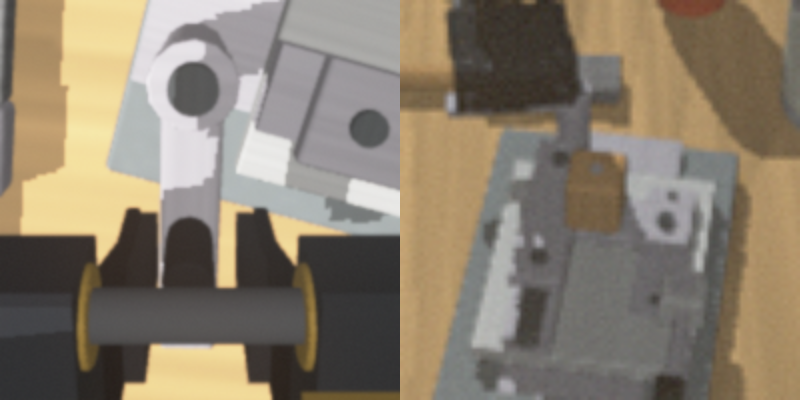

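The knob is caged between the fingers, seen at (188,250) in the left half. Swinging along the arc now.

```bash
python3 -m crank '[[[0.2,4.6,0,-0.1,0.52],[0.2,4.6,0,-0.1,0.52],[0.2,4.6,0,-0.1,0.52],[0.2,4.6,0,-0.1,0.52],[0.2,4.6,0,-0.1,0.52],[0.2,4.6,0,-0.1,0.52]]]'; python3 -m crank '[[[0.2,4.6,0,-0.1,0.52],[0.2,4.6,0,-0.1,0.52],[0.2,4.6,0,-0.1,0.52],[0.2,4.6,0,-0.1,0.52],[0,0,0,0,0.52]]]'
python3 - <<'E'
from h import *
s=ctrl.get_state();M=R.from_rotvec(s['tool_rot']).as_matrix();a=np.arctan2(M[1,1],M[0,1]);print('angle',np.degrees(a))
t=np.radians(260.2);d=np.array([.5825+.046*np.cos(t),.0245+.046*np.sin(t),.0885])-s['position'];print('to stop',(M.T@d*1000).round(1))
p=s['position'][:2]-[.5825,.0245];print(np.linalg.norm(p),np.degrees(np.arctan2(p[1],p[0]))%360)
E
```

```text
time: 17.18
position: [0.5477, -0.0057, 0.0894]
tool_rot: [-2.946, -1.088, -0.001]
ft_force: [0.5, 2.4, -0.3]
grip_width: 0.238
grip_force: 0.9
time: 17.6
position: [0.5622, -0.018, 0.0892]
tool_rot: [-2.675, -1.647, -0.001]
ft_force: [0.1, 0.1, -0.4]
grip_width: 0.241
grip_force: 0.0
angle -26.74437373443725
to stop [ 3.1 12.3  0.7]
0.047123033509656825 244.54295241856107
```

```bash
python3 -m crank '[[[0.5,4.6,0,-0.1,0.52],[0.5,4.6,0,-0.1,0.52],[0.3,3,0,-0.1,0.52],[0,1.5,0,0,0.52],[0,0,0,0,0.52]]]'|grep -v rot;  python3 -m crank '[[[0,1.5,0,0,0.52],[0,1,0,0,0.52],[0,0,0,0,0.52]]]'|grep -v rot
```

```text
time: 18.02
position: [0.5748, -0.022, 0.0891]
ft_force: [-0.8, -0.1, 0.5]
grip_width: 0.242
grip_force: 0.4
time: 18.27
position: [0.5773, -0.0226, 0.0891]
ft_force: [-1.5, -0.7, 0.8]
grip_width: 0.24
grip_force: 0.7
```

```bash
python3 -m crank '[[[0,1,0,0,0.52],[0,1,0,0,0.52],[0,0,0,0,0.52]]]'|grep -v rot
```

```text
time: 18.52
position: [0.578, -0.0226, 0.089]
ft_force: [-5.9, -1.3, 2.8]
grip_width: 0.243
grip_force: 2.8
```

At the stop (5.9 N, no further motion). I'll back off, open a little and lift straight out.

```bash
python3 -m crank '[[[0,-2,0,0,0.52],[0,-2,0,0,0.4],[0,0,0,0,0.3],[0,0,0,0,0.3],[0,0,0,0,0.3]]]'|grep -v rot; python3 -m crank '[[[0,0,-5,0,0.3],[0,0,-15,0,0.3],[0,0,-25,0,0.3],[0,0,-25,0,0.3],[0,0,-25,0,0.3],[0,0,-25,0,0.3],[-25,0,-20,0,0.3],[-30,0,-10,0,0.3],[0,0,0,0,0.3],[0,0,0,0,0.3]]]'|grep -v rot
python3 - <<'E'
from h import *
snap('wrist','w6.png')
o=np.array([.5953,-.0767,.0493]);t=np.radians(-9.8);c,s=np.cos(t),np.sin(t);r=np.array([[c,-s,0],[s,c,0],[0,0,1]])
g=cv2.imread('pics/w6.png',0).astype(float)
def dark(p,k,th):
    u,v=proj('w6.png',p).round().astype(int); S=g[v-k:v+k+1,u-k:u+k+1]; w=np.clip(th-S,0,None); V,U=np.mgrid[v-k:v+k+1,u-k:u+k+1]
    return (u,v),np.round([(w*U).sum()/w.sum(),(w*V).sum()/w.sum()],1),S.min()
for n,p in [('groove',(-.03,-.043,.024)),('flat',(.045,0,.024))]: print(n,dark(o+r@p,6,110))
# knob top by dark blob near the expected stop position
t=np.radians(260.2);kn=np.array([.5825+.046*np.cos(t),.0245+.046*np.sin(t),.113])
res=dark(kn,14,60);print('knob',res)
q=ray('w6.png',*res[1],.105)[:2]-[.5825,.0245];print('keeper angle est',np.arctan2(q[1],q[0])%(2*np.pi)-np.radians(170.2),np.linalg.norm(q))
E
```

```text
time: 18.93
position: [0.5761, -0.0216, 0.0895]
ft_force: [-0.0, -0.5, -0.6]
grip_width: 0.34
grip_force: 0.0
time: 19.77
position: [0.5667, -0.0785, 0.2403]
ft_force: [-0.5, -0.5, -0.4]
grip_width: 0.348
grip_force: 0.0
groove ((np.int64(316), np.int64(216)), array([315.8, 213.8]), np.float64(105.0))
flat ((np.int64(384), np.int64(179)), array([384. , 175.9]), np.float64(108.0))
knob ((np.int64(315), np.int64(133)), array([315.2, 132.2]), np.float64(53.0))
keeper angle est 1.5686236864538143 0.04559096721807609
```

The keeper is at the stop, about 1.57 rad. A quick check that the carrier did not shift, comparing the fixed camera's view before and after the swing.

Run:
```python
from h import *
snap('scene','s6.png');snap('side','d6.png')
for f in 'sd':
    a=cv2.imread(f'pics/{f}4.png',0);b=cv2.imread(f'pics/{f}6.png',0)
    for n,(u,v) in dict(s=dict(groove=(288,206),flat=(304,222)),d=dict(groove=(305,244),flat=(336,235)))[f].items():
        T=a[v-6:v+7,u-6:u+7];m=cv2.matchTemplate(b[v-10:v+11,u-10:u+11],T,cv2.TM_CCOEFF_NORMED)
        print(f,n,cv2.minMaxLoc(m)[1],np.array(cv2.minMaxLoc(m)[3])-4)
print(ctrl.get_state()['ft_force'])
```

```text
s groove 0.9991828203201294 [0 0]
s flat 0.9997755885124207 [0 0]
d groove 0.9940659999847412 [0 0]
d flat 0.9937517046928406 [0 0]
[0.20831751 0.75763415 0.59192905]
```

```bash
python3 -c "
from bench import job; print(job.close_job())"
```

```text
the job is handed in; nothing more can be done
None
```

The job is handed in at about 20 s: the carrier is seated in cone, groove and flat, upright and pressed gently, the keeper is at its stop (about 1.57 rad), and the robot is clear with the jars, can and brush untouched; the verdict was not shown.

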